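Bring a ratchet-propped notebook board down to its second notch

TASK

The hinged notebook board is propped too steep to write on: bring it down to the second notch from flat (about 20 degrees) and leave it propped there. Its ratchet only lets it up, so take it by the bar at its free edge, lift it on up against the spring buffer at the top until you feel the firm end stop, by which the pawl has tripped out, then lower it all the way flat, which sets the pawl again, and raise it to the second notch. Lower it by hand without letting it fall, do not force it against the stop or a notch, and leave the marker, the tape roll and the caliper beside it alone.

Things in the scene. Friction and masses are not known exactly. Their poses are not given: they have to be found in the camera images.
- board (a joint): Board angle, rad: 0 = flat on its rest posts, grows as the free edge rises. Four notches hold it at 0.17, 0.35, 0.52 and 0.70 (10, 20, 30, 40 deg). It lifts freely from each; let down, it settles back on the highest notch it has passed by 3 deg or more. It starts at rest on the third or fourth. Damped hinge.
- buffer_point (a point): Hidden spring buffer inside the frame, 25 mm above the bench. The board meets it between 0.83 and 1.11 rad, differently on every stand. From there the lifting force at the bar rises by 2 N at once, then to 8 N over about 5 deg, where the pawl trips out unseen; the solid stop follows about 2 deg later, at 12 N. Not tripped, the board catches on a notch when lowered.
- flat_rest (a point): Top of the rear left rest post's rubber pad, 83 mm above the bench, on which the flat board lies. A tripped pawl lets the board down past all notches; it is set again in the last 1.5 deg above flat (below 0.026 rad), so lower right onto the pads, lightly.
- bar (a point): Centre of the round steel lifting bar on the free edge: diameter 10 mm, 98 mm free length, parallel to the hinge axis, 39 mm clear of the board's edge. 262 mm from the hinge axis; its elevation seen from the hinge is the board angle + 0.046 rad. Pinch it from above, fingers closing square to it; it turns between the pads as the board swings. Lifting the board takes 2 to 5 N.
- hinge (a point): Middle of the hinge axis (the stand's y axis), 78 mm above the bench, at the board edge nearest the robot. The board is a grey plate 224 mm deep, 176 mm wide, with an aluminium lip along this edge and a green notebook clipped on it; together 0.7 to 1.1 kg.
- stand: Grey steel frame, 232 mm deep, 158 mm wide, screwed down. Origin on the bench right below the middle of the hinge axis; x points level from the hinge towards the free edge of the flat board (away from the robot), y along the hinge axis, z up. Pawl, toothed sector and trip cam sit inside it under the board, out of reach.
- marker: Loose felt marker with a red cap, 128 mm long, 16 mm thick, lying to the left of the stand. Leave it alone.
- caliper: Loose digital caliper, 220 mm long, 60 mm wide, 15 mm high, lying to the left of the marker. Leave it alone.
- tape: Loose black roll of tape, 58 mm in diameter, 18 mm high, lying to the right of the stand. Leave it alone.

How it is judged:
On the way, in this order (a step that is already met when the one before it is completed fails the run):
1. the board is lifted past its top notch against the buffer (value of joint board above 0.88 rad), for 0.1 s.
2. the board has been lowered flat (within 1.5 degrees), which only a tripped pawl allows (value of joint board below 0.026 rad), for 0.1 s.
At the end, for the whole second after the job is handed in: The board stands at rest on its second notch from flat (20 degrees, within 2.3 degrees) (value of joint board between 0.31 and 0.39 rad and velocity of joint board between -0.02 and 0.02 rad/s); the robot touches nothing.
It fails at once if the board is forced up against its end stop (over about 22 N at the bar) (contact force between buffer_face and anything else above 120 N).
It fails at once if the board is forced down against a notch (over about 20 N at the bar) (contact force between pawl_tip and anything else above 150 N).
It fails at once if the board is let fall: it comes down faster than 1.25 rad/s (33 cm/s at the bar) (velocity of joint board below -1.25 rad/s).
It fails at once if the marker, tape or caliper is shifted by more than 15 mm (distance of any of marker, tape, caliper from where it was at the start of the episode above 0.015 m).
It also fails if it takes over 72 s, if anything falls off the work surface, if the arm or the gripper's body presses on something with over 40 N, if the wrist force passes 120 N, or if a joint passes its speed limit or range.

ROBOT

A 7-joint arm with a two-finger parallel gripper is mounted at the origin on a cart in front of the work surface, level with it; the furniture and walls round the work are solid. World frame = base frame: x ahead of the robot, y to its left, z up, the work surface at z = 0. Lengths are in m, angles in rad, forces in N, time in s.
With the tool pointing down it reaches from about 0.425 to 0.825 m from the base axis. Payload 3.6 kg.
Tool frame: the origin (TCP) lies midway between the tips of the shut fingers; the grasp point (between the pads) lies 19 mm behind it (manip.grip_depth is the distance from the TCP to the grasp point, in m); z points along the fingers, y is the line along which they close (so a half turn about z gives the same grasp; the last joint's range is limited). The gripper opens to 85 mm and grips with 20 to 120 N. Pads are 22 mm wide; open, the fingers measure 114 mm over their backs; the gripper's body (76 mm by 85 mm) begins 54 mm behind the grasp point. The pads swing forward as they close: fully open they stand 13 mm farther back than shut.
Start: joints at [1.123, 0.615, -0.013, 1.423, 0.008, 1.103, -0.04], TCP at [0.266, -0.593, 0.231] pointing down, gripper open.
Joint ranges: [-3.12, 3.12], [-0.3, 2.06], [-1.34, 1.32], [0.26, 2.42], [-1.36, 4.5], [0.01, 1.98], [-2.84, 2.84]. Speed limits (rad/s): [2.79, 2.79, 3.14, 3.14, 3.14, 3.14, 3.14].

INTERFACE

Orientations are given as a unit quaternion [w, x, y, z].
In Python, from rig import manip gives the robot as it stands.
- The arm moves only by the tool play_rows, never from a script. Its argument "plan" is text: rows parted by semicolons, each of 5 numbers parted by spaces: the opening, from -1 (shut) to 1 (fully open), then the shift along the world's x, y, z each as a share of 50 cm, from -1 to 1, then the turn about the world's z as a share of 1.5 rad, from -1 to 1. In form: fingers tx ty tz yaw; .... A call has 1 to 12 rows; each row shifts and turns the commanded pose from where the row before left it; what a row does not reach is not made up. A row lasts 1/10 s, in which the tool goes at most 50 mm and 8.59 degrees, less where a joint would pass 70% of its speed; a pose out of reach is approached as far as the arm can. A call with a number of a shift or a turn outside -1 to 1 is refused whole. A call with a gripper value outside its range is refused whole. The fingers move at their own pace and stop on an object; "force" is the grip in N (left out, the last holds). Time passes only in rows, so rows that do not move let the fingers close. It gives the time, the measured TCP pose, the force, the opening and the grip force at its end, in the units of the state.
- manip.observe(): the state, without advancing time (a new reading comes with each control period).
- manip.read_camera(name): name is "side" or "top"; returns a dict with "frame" (384x512x3 uint8, red, green, blue), "depth" (384x512 float32, m along the optical axis (not along the pixel's ray), 0 where there is no reading), "fx", "fy", "cx", "cy" (pixels), "R" (3x3) and "t" (3): a world point X has camera coordinates R X + t. Camera axes: x right, y down, z forward; pixel columns grow to the right and rows downward; lengths in m; the calibration is good to about 2 mm. A picture is of the moment at which its call begins.
- manip.job_done(): hands the job in; it is judged then, once.
The state is a dict: "time": time; "joints": joint angles; "qd": joint speeds; "tau": joint torques, N m; "tool_pos": TCP position; "ee_rot": TCP orientation; "ft_force": force on the tool from outside, world axes, zero at the start; "wrist_torque": the same for the moment, N m; "finger_gap": finger opening in m; "grip_force": force on a finger pad.
Only numpy, scipy, OpenCV 4.12 (cv2) and the standard library are available. Lean on these libraries where they do the work, as an engineer would, in place of code of your own. Each camera call takes 0.05 s, during which the arm holds its last target. There are 200 camera calls.

## Working session

There is one attempt and no reset: what is moved stays moved. The work goes in short steps, Python scripts to look and compute and a tool call to move; the robot and the scene stay as the last step left them, time stands still between calls to the robot, and variables do not carry over. Pictures are saved under pics/ and viewed, at most 10 in all, crops included, and the job is handed in when it is done.

Besides the shell and the picture viewer there is one more tool, called after "Request:" as name(argument=value, ...), one argument or row to a line, values as JSON. play_rows: Moves the arm, as the interface text tells. Shift numbers are shares of 50 cm and turn numbers shares of 1.5 rad, none past 1 either way. Its arguments: {"type":"object","properties":{"plan":{"type":"string"},"force":{"type":"number"}},"required":["plan"]}

```bash
mkdir -p pics; python3 - <<'E'
from rig import manip
import cv2,numpy as np
s=manip.observe();print(s)
for n in("side","top"):
    c=manip.read_camera(n);np.savez(f"pics/{n}0.npz",**c)
    cv2.imwrite(f"pics/{n}0.png",c["frame"][:,:,::-1]);print(n,c["fx"],c["cx"],c["cy"],c["R"].round(3).tolist(),c["t"].round(3))
a=cv2.imread("pics/side0.png")
E
```

```text
{'time': 0.0, 'joints': array([ 1.12248977,  0.61590556, -0.01263088,  1.42492842,  0.00810171,
        1.1033892 , -0.0403951 ]), 'qd': array([ 0.00039181, -0.00044543,  0.00045801, -0.00049555,  0.00123057,
        0.00026889, -0.00042056]), 'tau': array([-5.23523795e-04, -4.69212306e+01,  2.59246565e-01, -1.71030915e+01,
        9.94448113e-03,  9.65028070e-03, -2.25294480e-05]), 'tool_pos': array([ 0.26581373, -0.59231439,  0.23013718]), 'ee_rot': array([-1.25830919e-03,  9.77832584e-01,  2.09384270e-01, -2.85182570e-04]), 'ft_force': array([ 1.23248514,  0.61899281, -0.12478893]), 'wrist_torque': array([0.00585026, 0.01025689, 0.0401179 ]), 'grip_force': 0.0, 'finger_gap': 0.08534499803655919}
side 365.20033792803184 251.38751858785204 188.4453569109718 [[-0.998, -0.066, 0.006], [-0.049, 0.678, -0.734], [0.044, -0.732, -0.679]] [0.554 0.021 0.956]
top 360.6787589267349 254.92435177950566 190.5980612484294 [[-0.003, -1.0, -0.025], [-0.996, 0.005, -0.093], [0.094, 0.025, -0.995]] [0.078 0.569 0.889]
```

View pics/side0.png

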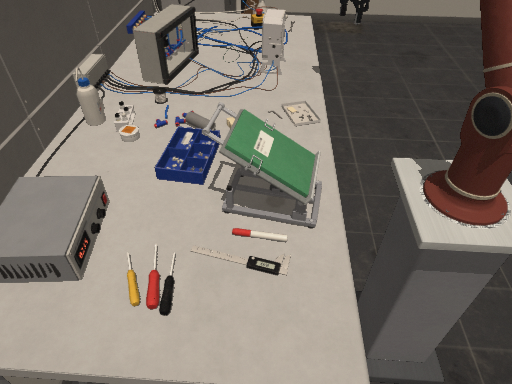

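View pics/top0.png

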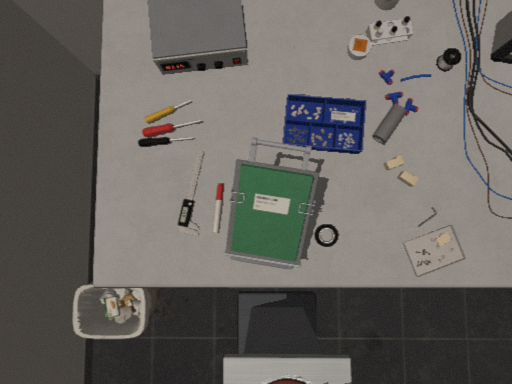

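The side view shows the board propped up, with its hinge edge near (320,190) and its bar near (210,125). In the top view the green notebook covers (230-315, 165-260) and the bar runs from about (252,142) to (310,150). The marker and caliper are on the left, the tape on the right.

```bash
cat > h.py <<'E'
import numpy as np,cv2
def cloud(c):
    v,u=np.mgrid[:384,:512];d=c["depth"]
    P=np.stack([(u-c["cx"])/c["fx"]*d,(v-c["cy"])/c["fy"]*d,d],-1)
    return (P-c["t"])@c["R"]
def green(c):
    h=cv2.cvtColor(c["frame"],cv2.COLOR_RGB2HSV)
    m=cv2.inRange(h,(60,90,40),(90,255,255))
    n,l,s,_=cv2.connectedComponentsWithStats(m)
    return cv2.erode((l==1+s[1:,4].argmax()).astype(np.uint8),np.ones((3,3)))>0
def board(c):
    P=cloud(c);m=green(c)&(c["depth"]>0);Q=P[m]
    for _ in range(3):
        o=Q.mean(0);n=np.linalg.svd(Q-o,full_matrices=False)[2][2];r=(Q-o)@n;Q=Q[abs(r)<max(.004,2*r.std())]
    n*=np.sign(n[2]);return o,n,len(Q),r.std()
E
python3 - <<'E'
from h import *
for k in("side","top"):
    c=dict(np.load(f"pics/{k}0.npz"));o,n,N,s=board(c)
    print(k,o.round(4),N,s,"angle",np.arccos(n[2]),"yaw",np.arctan2(-n[1],-n[0]))
    P=cloud(c)
    if k=="top":
        for u in range(250,314,6):
            col=P[136:160,u];i=col[:,2].argmax();print(u,136+i,col[i].round(4))
    m=green(c);q=cv2.minAreaRect(np.argwhere(m)[:,::-1].astype(np.float32));print(q)
f=cv2.imread("pics/top0.png")[120:280,200:350];f=cv2.resize(f,None,fx=3.5,fy=3.5,interpolation=2)
g=cv2.imread("pics/side0.png")[95:230,190:330];
cv2.imwrite("pics/crop.png",f)
E
```

```text
side [0.4988 0.0542 0.1536] 2643 0.0009652654016086931 angle 0.5221676041783728 yaw -0.17324572723338097
((274.49517822265625, 153.197021484375), (95.41626739501953, 39.56526184082031), 31.660747528076172)
top [0.5053 0.0414 0.1567] 4545 0.001179279972297389 angle 0.5215790526430281 yaw -0.16750558147208944
250 147 [0.6411 0.0814 0.2141]
256 139 [0.6553 0.0689 0.224 ]
262 142 [0.6488 0.0568 0.2251]
268 142 [0.6492 0.0446 0.2227]
274 145 [0.6425 0.0326 0.2246]
280 145 [0.6427 0.0205 0.2236]
286 146 [0.6406 0.0084 0.223 ]
292 148 [ 0.6364 -0.0036  0.2233]
298 148 [ 0.6361 -0.0156  0.2242]
304 148 [ 0.6359 -0.0275  0.2247]
310 147 [ 0.6376 -0.0394  0.2259]
((269.8513488769531, 212.3918914794922), (69.540771484375, 84.66548156738281), 9.462322235107422)
```

View pics/crop.png

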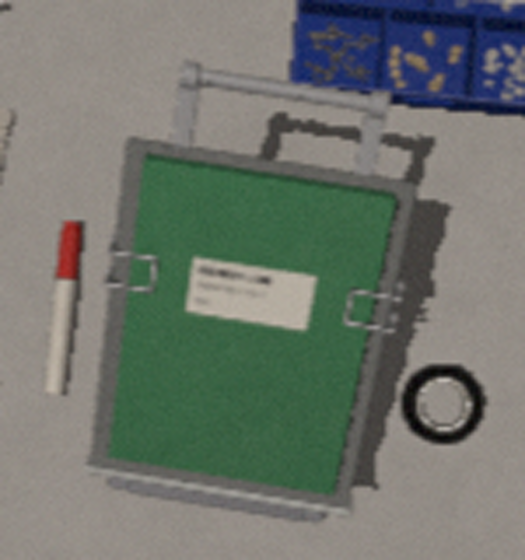

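The crop shows the bar running from crop (187,75) to (385,105), so its centre is at pixel (282,146). That puts it at about (0.642, 0.017, 0.219). The board is on the third notch and the stand is yawed -0.17. I'll move above the bar with the fingers half open.

Request:
play_rows(
  plan="-0.06 0.05 0.08 0.014 0.054;-0.06 0.05 0.08 0.014 0.054;-0.06 0.05 0.08 0.014 0.054;-0.06 0.05 0.08 0.014 0.054;-0.06 0.05 0.08 0.014 0.054;-0.06 0.05 0.08 0.014 0.054;-0.06 0.05 0.08 0.014 0.054;-0.06 0.05 0.08 0.014 0.054;-0.06 0.05 0.08 0.014 0.054;-0.06 0.05 0.08 0.014 0.054;-0.06 0.05 0.08 0 0.054;-0.06 0.05 0.08 0 0.056",
  force=40,
)

```text
time: 1.3
tool_pos: [0.5667, -0.1115, 0.3013]
ee_rot: [0.0, 0.765, 0.644, -0.0]
ft_force: [0.2, -0.4, 0.0]
finger_gap: 0.04
grip_force: 0.0
```

Request:
play_rows(
  plan="-0.06 0.05 0.085 0 0;-0.06 0.05 0.085 0 0;-0.06 0.05 0.085 0 0;-0.06 0 0 0 0;-0.06 0 0 0 0;-0.06 0 0 0 0",
)

```text
time: 1.9
tool_pos: [0.6407, 0.0128, 0.3007]
ee_rot: [0.0, 0.766, 0.642, -0.001]
ft_force: [-0.1, -0.2, 0.0]
finger_gap: 0.0404
grip_force: 0.0
```

```bash
python3 - <<'E'
from rig import manip
from h import *
s=manip.observe();q=s["ee_rot"];print(s["tool_pos"],q,s["finger_gap"],s["ft_force"])
w,x,y,z=q;print("tool y yaw",np.arctan2(1-2*(x*x+z*z),2*(x*y-w*z)))
c=manip.read_camera("side");P=cloud(c)
t=c["R"]@np.array([.642,.017,.219])+c["t"];print(t[:2]/t[2]*c["fx"]+[c["cx"],c["cy"]])
f=cv2.resize(c["frame"][50:200,140:340,::-1],None,fx=4,fy=4,interpolation=2);cv2.imwrite("pics/s1.png",f)
c=dict(np.load("pics/top0.npz"))
# ray of bar centre onto z=.219
for u,v in((253.4,141.4),(310,150)):
    d=c["R"].T@np.array([(u-c["cx"])/c["fx"],(v-c["cy"])/c["fy"],1]);C=-c["R"].T@c["t"];print((C+d*(.221-C[2])/d[2]).round(4))
P=cloud(c);b=P[100:152,288:362];print("bin top",np.percentile(b[...,2],98),b[...,0].min())
E
```

```text
[0.64070097 0.01275117 0.30074264] [ 1.95469396e-04  7.66472998e-01  6.42275637e-01 -1.05408343e-03] 0.040429345893579195 [-0.05160395 -0.18330968  0.028531  ]
tool y yaw -0.1758692368917799
[212.96639686 117.62945373]
[0.6511 0.0742 0.221 ]
[ 0.6325 -0.04    0.221 ]
bin top 0.22296790646968712 0.4832148660783511
```

View pics/s1.png

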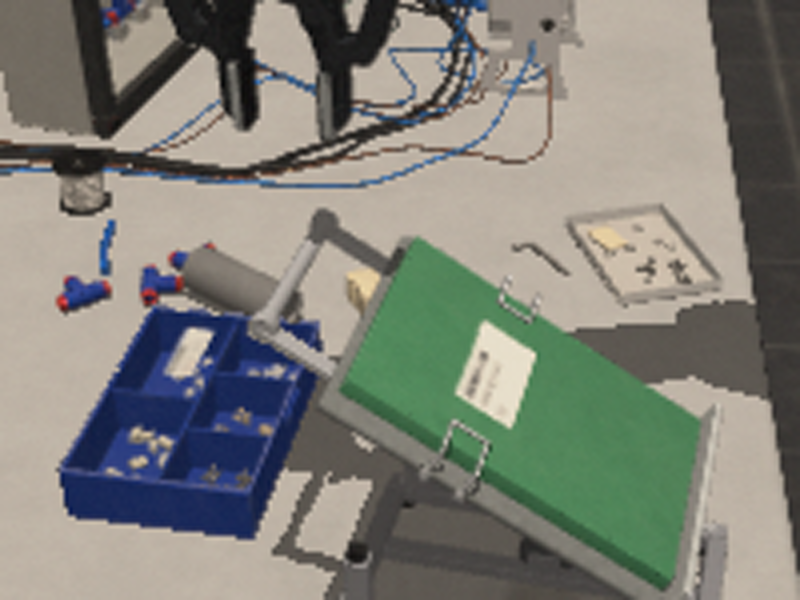

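The fingers are above the bar, whose centre in the crop is (292,273). That matches the prediction of (213,118) in the full image. Next I descend and pinch the bar.

Request:
play_rows(
  plan="-0.06 0.002 0.008 -0.05 0;-0.06 0 0 -0.05 0;-0.06 0 0 -0.05 0;-0.06 0 0 -0.03 0;-0.06 0 0 -0.02 0;-0.06 0 0 0 0;-0.06 0 0 0 0;-0.06 0 0 0 0",
)

```text
time: 2.75
tool_pos: [0.6429, 0.0183, 0.2027]
ee_rot: [0.001, 0.766, 0.643, 0.001]
ft_force: [-0.1, -0.2, -0.6]
finger_gap: 0.0403
grip_force: 0.0
```

Request:
play_rows(
  plan="-0.5 0 0 0 0;-0.7 0 0 0 0;-0.8 0 0 0 0;-0.9 0 0 0 0;-1 0 0 0 0;-1 0 0 0 0;-1 0 0 0 0;-1 0 0 0 0",
)

```text
time: 3.55
tool_pos: [0.6422, 0.0186, 0.2014]
ee_rot: [0.0, 0.766, 0.643, 0.0]
ft_force: [0.1, 1.0, 1.4]
finger_gap: 0.0084
grip_force: 38.9
```

```bash
python3 - <<'E'
from rig import manip
from h import *
c=manip.read_camera("side");f=cv2.resize(c["frame"][50:200,140:340,::-1],None,fx=4,fy=4,interpolation=2);cv2.imwrite("pics/s2.png",f)
print(board(c)[1],manip.observe()["tool_pos"])
P=cloud(c)
h=cv2.cvtColor(c["frame"],cv2.COLOR_RGB2HSV);m=cv2.inRange(h,(108,150,40),(125,255,255))>0;m[:, :155]=0;m[:120]=0;m[185:]=0;m[:,225:]=0
B=P[m];print("bin z",np.percentile(B[:,2],[50,95,99]),"x",np.percentile(B[:,0],[1,5,99]),"y",np.percentile(B[:,1],[1,99]))
hg=np.array([.6418,.0171])-.262*np.cos(.568)*np.array([np.cos(.17),-np.sin(.17)]);print("hinge",hg)
E
```

```text
[-0.48812572  0.08589261  0.86853655] [0.64226404 0.0186436  0.20140021]
bin z [0.02232441 0.04005825 0.04231308] x [0.66908946 0.67819663 0.86860315] y [-0.27582278  0.00563308]
hinge [0.42412337 0.05446568]
```

View pics/s2.png

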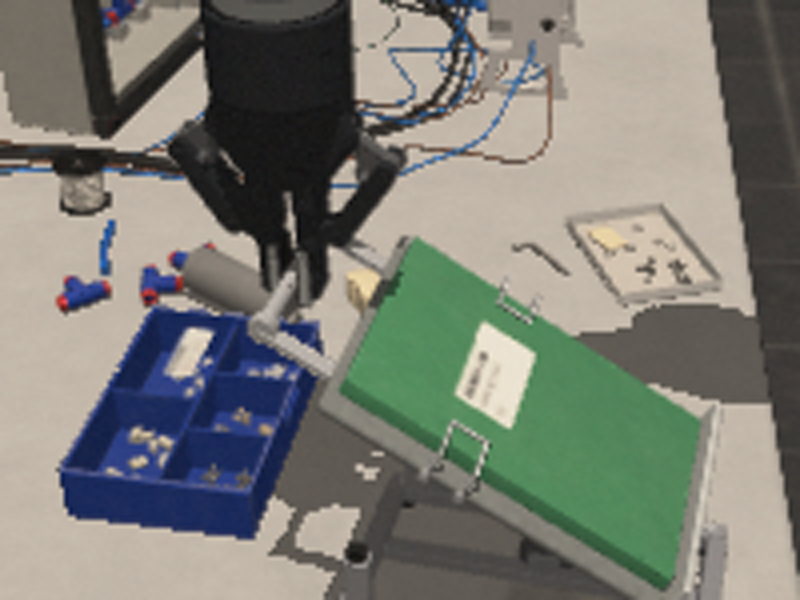

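The side picture shows the fingers closed round the middle of the bar, near crop (290,270). The bin rim is only 42 mm high, so it is clear. Next I compute the arc in shares.

```bash
cat > arc.py <<'E'
import numpy as np
def p(a):
    r=.262*np.cos(a+.046);return np.array([r*np.cos(.17),-r*np.sin(.17),.262*np.sin(a+.046)])
def seg(a,b,n):
    A=np.linspace(a,b,n+1)
    print(f"{a:.2f}->{b:.2f}: "+";".join("-1 %.4f %.4f %.4f 0"%tuple((p(A[i+1])-p(A[i]))/.5) for i in range(n)))
E
python3 -c "
from arc import *
seg(.52,.80,10)
for a in np.arange(.80,1.25,.02): seg(a,a+.02,1)"
```

```text
0.52->0.80: -1 -0.0079 0.0014 0.0123 0;-1 -0.0083 0.0014 0.0120 0;-1 -0.0086 0.0015 0.0118 0;-1 -0.0089 0.0015 0.0116 0;-1 -0.0092 0.0016 0.0113 0;-1 -0.0095 0.0016 0.0110 0;-1 -0.0098 0.0017 0.0108 0;-1 -0.0101 0.0017 0.0105 0;-1 -0.0104 0.0018 0.0102 0;-1 -0.0107 0.0018 0.0099 0
0.80->0.82: -1 -0.0078 0.0013 0.0069 0
0.82->0.84: -1 -0.0079 0.0014 0.0067 0
0.84->0.86: -1 -0.0081 0.0014 0.0065 0
0.86->0.88: -1 -0.0082 0.0014 0.0064 0
0.88->0.90: -1 -0.0083 0.0014 0.0062 0
0.90->0.92: -1 -0.0084 0.0014 0.0060 0
0.92->0.94: -1 -0.0086 0.0015 0.0059 0
0.94->0.96: -1 -0.0087 0.0015 0.0057 0
0.96->0.98: -1 -0.0088 0.0015 0.0055 0
0.98->1.00: -1 -0.0089 0.0015 0.0053 0
1.00->1.02: -1 -0.0090 0.0015 0.0052 0
1.02->1.04: -1 -0.0091 0.0016 0.0050 0
1.04->1.06: -1 -0.0092 0.0016 0.0048 0
1.06->1.08: -1 -0.0093 0.0016 0.0046 0
1.08->1.10: -1 -0.0094 0.0016 0.0044 0
1.10->1.12: -1 -0.0095 0.0016 0.0042 0
1.12->1.14: -1 -0.0095 0.0016 0.0040 0
1.14->1.16: -1 -0.0096 0.0016 0.0038 0
1.16->1.18: -1 -0.0097 0.0017 0.0036 0
1.18->1.20: -1 -0.0098 0.0017 0.0034 0
1.20->1.22: -1 -0.0098 0.0017 0.0032 0
1.22->1.24: -1 -0.0099 0.0017 0.0030 0
1.24->1.26: -1 -0.0099 0.0017 0.0028 0
```

Request:
play_rows(
  plan="-1 -0.008 0.0014 0.0123 0;-1 -0.0083 0.0014 0.012 0;-1 -0.0086 0.0015 0.0118 0;-1 -0.0089 0.0015 0.0116 0;-1 -0.0092 0.0016 0.0113 0;-1 0 0 0 0;-1 0 0 0 0;-1 0 0 0 0",
)

```text
time: 4.4
tool_pos: [0.6211, 0.0221, 0.2311]
ee_rot: [0.0, 0.766, 0.643, 0.001]
ft_force: [3.0, -0.2, -1.7]
finger_gap: 0.0085
grip_force: 39.3
```

```bash
cat > st.py <<'E'
from rig import manip
from h import *
import sys
hg=np.array([.424,.0545,.078]);X=np.array([np.cos(.17),-np.sin(.17),0])
def st(cam=True):
    s=manip.observe();b=s["tool_pos"]+[0,0,.019]-hg;r=b@X;e=np.arctan2(b[2],r)
    T=-np.sin(e)*X+np.array([0,0,np.cos(e)]);Rd=np.cos(e)*X+np.array([0,0,np.sin(e)]);F=-s["ft_force"]
    print("t %.2f"%s["time"],"angle tcp %.3f R %.4f"%(e-.046,np.hypot(r,b[2])),"lift %.2f radial %.2f"%(F@T,F@Rd),"gap %.4f"%s["finger_gap"],s["ft_force"].round(2))
    if cam:
        c=manip.read_camera("side");o,n,N,sd=board(c);print("angle cam %.3f"%np.arccos(n[2]),N)
st(len(sys.argv)<2)
E
python3 st.py
```

```text
t 4.40 angle tcp 0.665 R 0.2637 lift 3.25 radial -1.16 gap 0.0085 [ 3.01 -0.19 -1.7 ]
angle cam 0.657 2492
```

Request:
play_rows(
  plan="-1 -0.0095 0.0016 0.011 0;-1 -0.0098 0.0017 0.0108 0;-1 -0.0101 0.0017 0.0105 0;-1 -0.0104 0.0018 0.0102 0;-1 -0.0107 0.0018 0.0099 0;-1 0 0 0 0;-1 0 0 0 0",
)

```text
time: 5.15
tool_pos: [0.5959, 0.0264, 0.2579]
ee_rot: [0.001, 0.766, 0.643, 0.001]
ft_force: [4.6, -1.6, 0.8]
finger_gap: 0.0085
grip_force: 39.4
```

```bash
python3 st.py
```

```text
t 5.15 angle tcp 0.805 R 0.2644 lift 3.06 radial -3.75 gap 0.0085 [ 4.57 -1.57  0.81]
angle cam 0.797 2293
```

Request:
play_rows(
  plan="-1 -0.004 0.0007 0.0035 0;-1 -0.004 0.0007 0.0034 0;-1 0 0 0 0;-1 0 0 0 0",
)

```text
time: 5.6
tool_pos: [0.5925, 0.027, 0.2612]
ee_rot: [0.001, 0.766, 0.643, 0.001]
ft_force: [5.5, 0.5, 3.2]
finger_gap: 0.0083
grip_force: 39.4
```

```bash
python3 st.py n
```

```text
t 5.60 angle tcp 0.824 R 0.2646 lift 2.02 radial -5.87 gap 0.0083 [5.49 0.47 3.19]
```

Request:
play_rows(
  plan="-1 -0.004 0.0007 0.0034 0;-1 -0.004 0.0007 0.0033 0;-1 0 0 0 0;-1 0 0 0 0",
)

```text
time: 6.0
tool_pos: [0.5886, 0.0277, 0.2645]
ee_rot: [0.001, 0.766, 0.643, 0.001]
ft_force: [5.1, -0.5, 3.5]
finger_gap: 0.0084
grip_force: 39.4
```

```bash
python3 st.py
```

```text
t 6.00 angle tcp 0.843 R 0.2646 lift 1.78 radial -5.91 gap 0.0084 [ 5.1  -0.47  3.47]
angle cam 0.835 2177
```

Request:
play_rows(
  plan="-1 -0.003 0.0005 0.0045 0;-1 -0.003 0.0005 0.0045 0;-1 0 0 0 0;-1 0 0 0 0",
)

```text
time: 6.45
tool_pos: [0.5842, 0.0284, 0.2681]
ee_rot: [-0.0, 0.766, 0.643, -0.0]
ft_force: [4.8, -1.2, 0.5]
finger_gap: 0.0083
grip_force: 39.2
```

```bash
python3 st.py n
```

```text
t 6.45 angle tcp 0.865 R 0.2647 lift 3.57 radial -3.41 gap 0.0083 [ 4.78 -1.19  0.51]
```

Request:
play_rows(
  plan="-1 -0.0041 0.0007 0.0034 0;-1 -0.0041 0.0007 0.0034 0;-1 0 0 0 0;-1 0 0 0 0",
)

```text
time: 6.85
tool_pos: [0.5798, 0.0291, 0.2717]
ee_rot: [-0.0, 0.766, 0.643, -0.0]
ft_force: [3.2, 0.1, 1.2]
finger_gap: 0.0083
grip_force: 39.1
```

```bash
python3 st.py
```

```text
t 6.85 angle tcp 0.886 R 0.2649 lift 1.80 radial -2.85 gap 0.0083 [3.21 0.12 1.21]
angle cam 0.877 2093
```

Request:
play_rows(
  plan="-1 -0.0042 0.0007 0.0032 0;-1 -0.0042 0.0007 0.0031 0;-1 0 0 0 0;-1 0 0 0 0",
)

```text
time: 7.3
tool_pos: [0.5757, 0.0298, 0.2749]
ee_rot: [-0.0, 0.766, 0.643, -0.0]
ft_force: [3.3, -0.4, 0.8]
finger_gap: 0.0081
grip_force: 39.1
```

```bash
python3 st.py
```

```text
t 7.30 angle tcp 0.906 R 0.2650 lift 2.26 radial -2.58 gap 0.0081 [ 3.31 -0.41  0.8 ]
angle cam 0.897 2067
```

Request:
play_rows(
  plan="-1 -0.0043 0.0007 0.003 0;-1 -0.0043 0.0007 0.003 0;-1 0 0 0 0;-1 0 0 0 0",
)

```text
time: 7.75
tool_pos: [0.5715, 0.0305, 0.2781]
ee_rot: [-0.0, 0.766, 0.643, -0.0]
ft_force: [2.6, -0.2, 1.2]
finger_gap: 0.0086
grip_force: 39.2
```

```bash
python3 st.py n
```

```text
t 7.75 angle tcp 0.926 R 0.2652 lift 1.47 radial -2.45 gap 0.0086 [ 2.61 -0.15  1.19]
```

Request:
play_rows(
  plan="-1 -0.0043 0.0007 0.003 0;-1 -0.0043 0.0007 0.0029 0;-1 0 0 0 0;-1 0 0 0 0",
)

```text
time: 8.15
tool_pos: [0.5674, 0.0312, 0.281]
ee_rot: [-0.0, 0.766, 0.643, -0.0]
ft_force: [2.8, 0.1, 1.8]
finger_gap: 0.0086
grip_force: 39.2
```

```bash
python3 st.py n
```

```text
t 8.15 angle tcp 0.945 R 0.2653 lift 1.26 radial -3.00 gap 0.0086 [2.75 0.07 1.82]
```

Request:
play_rows(
  plan="-1 -0.0043 0.0007 0.0029 0;-1 -0.0044 0.0007 0.0028 0;-1 0 0 0 0;-1 0 0 0 0",
)

```text
time: 8.55
tool_pos: [0.5637, 0.0318, 0.2836]
ee_rot: [0.0, 0.766, 0.643, 0.001]
ft_force: [5.5, -1.2, -1.2]
finger_gap: 0.0083
grip_force: 39.2
```

```bash
python3 st.py
```

```text
t 8.55 angle tcp 0.963 R 0.2655 lift 5.45 radial -1.97 gap 0.0083 [ 5.54 -1.22 -1.24]
angle cam 0.953 1918
```

The lift rose from 1.3 to 5.5 N, so the buffer is met at about 0.95 rad. I carry on in steps.

Request:
play_rows(
  plan="-1 -0.0044 0.0007 0.0028 0;-1 -0.0044 0.0007 0.0028 0;-1 0 0 0 0;-1 0 0 0 0",
)

```text
time: 9.0
tool_pos: [0.5597, 0.0325, 0.2862]
ee_rot: [0.001, 0.766, 0.643, 0.001]
ft_force: [7.9, -0.4, -2.4]
finger_gap: 0.0084
grip_force: 39.2
```

```bash
python3 st.py n
```

```text
t 9.00 angle tcp 0.981 R 0.2656 lift 7.92 radial -2.03 gap 0.0084 [ 7.87 -0.43 -2.36]
```

Request:
play_rows(
  plan="-1 -0.0044 0.0007 0.0027 0;-1 -0.0044 0.0007 0.0027 0;-1 0 0 0 0;-1 0 0 0 0",
)

```text
time: 9.4
tool_pos: [0.5556, 0.0332, 0.2888]
ee_rot: [0.001, 0.766, 0.643, 0.001]
ft_force: [7.7, -0.1, -3.0]
finger_gap: 0.0081
grip_force: 39.1
```

```bash
python3 st.py
```

```text
t 9.40 angle tcp 0.999 R 0.2656 lift 8.04 radial -1.24 gap 0.0081 [ 7.67 -0.1  -2.96]
angle cam 0.989 1835
```

Request:
play_rows(
  plan="-1 -0.0044 0.0008 0.0026 0;-1 -0.0044 0.0008 0.0026 0;-1 0 0 0 0;-1 0 0 0 0",
)

```text
time: 9.85
tool_pos: [0.5517, 0.0339, 0.2913]
ee_rot: [0.001, 0.766, 0.643, 0.002]
ft_force: [7.6, 0.4, -5.5]
finger_gap: 0.0086
grip_force: 39.0
```

```bash
python3 st.py n
```

```text
t 9.85 angle tcp 1.017 R 0.2658 lift 9.20 radial 1.22 gap 0.0086 [ 7.62  0.38 -5.54]
```

Request:
play_rows(
  plan="-1 -0.0045 0.0008 0.0026 0;-1 -0.0045 0.0008 0.0026 0;-1 0 0 0 0;-1 0 0 0 0",
)

```text
time: 10.25
tool_pos: [0.5473, 0.0346, 0.2938]
ee_rot: [0.001, 0.766, 0.643, 0.002]
ft_force: [7.6, -0.4, -4.9]
finger_gap: 0.0081
grip_force: 39.1
```

```bash
python3 st.py
```

```text
t 10.25 angle tcp 1.036 R 0.2659 lift 8.99 radial 0.75 gap 0.0081 [ 7.62 -0.43 -4.89]
angle cam 1.026 1739
```

Request:
play_rows(
  plan="-1 -0.0045 0.0008 0.0025 0;-1 -0.0045 0.0008 0.0025 0;-1 0 0 0 0;-1 0 0 0 0",
)

```text
time: 10.7
tool_pos: [0.5429, 0.0353, 0.2963]
ee_rot: [0.001, 0.766, 0.643, 0.002]
ft_force: [9.3, -0.7, -5.1]
finger_gap: 0.0088
grip_force: 39.2
```

```bash
python3 st.py
```

```text
t 10.70 angle tcp 1.055 R 0.2661 lift 10.60 radial 0.32 gap 0.0088 [ 9.32 -0.74 -5.09]
angle cam 1.044 1678
```

Request:
play_rows(
  plan="-1 -0.0023 0.0004 0.0012 0;-1 -0.0023 0.0004 0.0012 0;-1 0 0 0 0;-1 0 0 0 0",
)

```text
time: 11.15
tool_pos: [0.5411, 0.0357, 0.2973]
ee_rot: [0.001, 0.766, 0.643, 0.002]
ft_force: [11.0, -1.0, -7.0]
finger_gap: 0.0083
grip_force: 39.1
```

```bash
python3 st.py
```

```text
t 11.15 angle tcp 1.063 R 0.2662 lift 13.00 radial 1.40 gap 0.0083 [10.99 -1.05 -7.05]
angle cam 1.052 1672
```

Request:
play_rows(
  plan="-1 -0.0018 0.0003 0.001 0;-1 -0.0018 0.0003 0.001 0;-1 0 0 0 0;-1 0 0 0 0",
)

```text
time: 11.6
tool_pos: [0.5397, 0.0358, 0.298]
ee_rot: [0.002, 0.766, 0.643, 0.002]
ft_force: [12.0, -1.1, -9.3]
finger_gap: 0.0083
grip_force: 38.9
```

```bash
python3 st.py
```

```text
t 11.60 angle tcp 1.069 R 0.2662 lift 14.86 radial 3.08 gap 0.0083 [11.98 -1.08 -9.31]
angle cam 1.059 1649
```

Lift is 14.9 N with the rise steepening, so the firm stop is reached, well past the trip. Now I lower.

```bash
python3 -c "
from arc import *
seg(1.06,.74,12);seg(.74,.62,8);seg(.62,.32,12);seg(.32,.08,10);seg(.08,0.0,8)"
```

```text
1.06->0.74: -1 0.0122 -0.0021 -0.0064 0;-1 0.0121 -0.0021 -0.0068 0;-1 0.0119 -0.0020 -0.0071 0;-1 0.0117 -0.0020 -0.0074 0;-1 0.0115 -0.0020 -0.0077 0;-1 0.0113 -0.0019 -0.0080 0;-1 0.0111 -0.0019 -0.0083 0;-1 0.0108 -0.0019 -0.0086 0;-1 0.0106 -0.0018 -0.0089 0;-1 0.0104 -0.0018 -0.0092 0;-1 0.0101 -0.0017 -0.0095 0;-1 0.0099 -0.0017 -0.0097 0
0.74->0.62: -1 0.0054 -0.0009 -0.0056 0;-1 0.0054 -0.0009 -0.0057 0;-1 0.0053 -0.0009 -0.0058 0;-1 0.0052 -0.0009 -0.0058 0;-1 0.0051 -0.0009 -0.0059 0;-1 0.0050 -0.0009 -0.0060 0;-1 0.0049 -0.0008 -0.0061 0;-1 0.0048 -0.0008 -0.0061 0
0.62->0.32: -1 0.0078 -0.0013 -0.0104 0;-1 0.0076 -0.0013 -0.0106 0;-1 0.0073 -0.0013 -0.0108 0;-1 0.0071 -0.0012 -0.0110 0;-1 0.0068 -0.0012 -0.0111 0;-1 0.0065 -0.0011 -0.0113 0;-1 0.0062 -0.0011 -0.0115 0;-1 0.0059 -0.0010 -0.0116 0;-1 0.0057 -0.0010 -0.0118 0;-1 0.0054 -0.0009 -0.0119 0;-1 0.0051 -0.0009 -0.0120 0;-1 0.0048 -0.0008 -0.0122 0
0.32->0.08: -1 0.0043 -0.0007 -0.0118 0;-1 0.0040 -0.0007 -0.0119 0;-1 0.0037 -0.0006 -0.0120 0;-1 0.0034 -0.0006 -0.0121 0;-1 0.0032 -0.0005 -0.0122 0;-1 0.0029 -0.0005 -0.0122 0;-1 0.0026 -0.0004 -0.0123 0;-1 0.0023 -0.0004 -0.0124 0;-1 0.0020 -0.0003 -0.0124 0;-1 0.0017 -0.0003 -0.0125 0
0.08->0.00: -1 0.0006 -0.0001 -0.0052 0;-1 0.0006 -0.0001 -0.0052 0;-1 0.0005 -0.0001 -0.0052 0;-1 0.0005 -0.0001 -0.0052 0;-1 0.0004 -0.0001 -0.0052 0;-1 0.0004 -0.0001 -0.0052 0;-1 0.0003 -0.0001 -0.0052 0;-1 0.0003 -0.0000 -0.0052 0
```

Request:
play_rows(
  plan="-1 0.0122 -0.0021 -0.0064 0;-1 0.0121 -0.0021 -0.0068 0;-1 0.0119 -0.002 -0.0071 0;-1 0.0117 -0.002 -0.0074 0;-1 0.0115 -0.002 -0.0077 0;-1 0.0113 -0.0019 -0.008 0;-1 0.0111 -0.0019 -0.0083 0;-1 0.0108 -0.0019 -0.0086 0;-1 0.0106 -0.0018 -0.0089 0;-1 0.0104 -0.0018 -0.0092 0;-1 0 0 0 0;-1 0 0 0 0",
)

```text
time: 12.85
tool_pos: [0.5947, 0.0266, 0.2594]
ee_rot: [0.0, 0.766, 0.643, 0.001]
ft_force: [5.2, -0.5, 3.0]
finger_gap: 0.0084
grip_force: 40.8
```

```bash
python3 st.py
```

```text
t 12.85 angle tcp 0.813 R 0.2647 lift 1.96 radial -5.64 gap 0.0084 [ 5.17 -0.45  2.99]
angle cam 0.802 2293
```

Request:
play_rows(
  plan="-1 0.0104 -0.0018 -0.0092 0;-1 0.0101 -0.0017 -0.0095 0;-1 0.0054 -0.0009 -0.0056 0;-1 0.0054 -0.0009 -0.0057 0;-1 0.0053 -0.0009 -0.0058 0;-1 0.0052 -0.0009 -0.0058 0;-1 0 0 0 0;-1 0 0 0 0",
)

```text
time: 13.7
tool_pos: [0.6153, 0.0231, 0.2382]
ee_rot: [0.0, 0.766, 0.643, 0.0]
ft_force: [5.2, -0.4, 1.6]
finger_gap: 0.0085
grip_force: 41.1
```

```bash
python3 st.py
```

```text
t 13.70 angle tcp 0.700 R 0.2640 lift 2.41 radial -4.90 gap 0.0085 [ 5.24 -0.4   1.56]
angle cam 0.691 2442
```

Request:
play_rows(
  plan="-1 0.0051 -0.0009 -0.0059 0;-1 0.005 -0.0009 -0.006 0;-1 0 0 0 0;-1 0 0 0 0",
)

```text
time: 14.15
tool_pos: [0.6203, 0.0223, 0.2324]
ee_rot: [0.0, 0.766, 0.643, 0.0]
ft_force: [5.4, -1.0, 2.5]
finger_gap: 0.0083
grip_force: 41.2
```

```bash
python3 st.py
```

```text
t 14.15 angle tcp 0.671 R 0.2639 lift 1.71 radial -5.77 gap 0.0083 [ 5.38 -0.99  2.5 ]
angle cam 0.661 2495
```

It passed the 40° notch freely, so the pawl has tripped. I keep lowering.

Request:
play_rows(
  plan="-1 0.0085 -0.0014 -0.0092 0;-1 0.0085 -0.0014 -0.0092 0;-1 0.0078 -0.0013 -0.0104 0;-1 0.0076 -0.0013 -0.0106 0;-1 0.0073 -0.0013 -0.0108 0;-1 0.0071 -0.0012 -0.011 0;-1 0.0068 -0.0012 -0.0111 0;-1 0.0065 -0.0011 -0.0113 0;-1 0.0062 -0.0011 -0.0115 0;-1 0.0059 -0.001 -0.0116 0;-1 0 0 0 0;-1 0 0 0 0",
)

```text
time: 15.4
tool_pos: [0.6549, 0.0164, 0.179]
ee_rot: [-0.001, 0.766, 0.643, -0.001]
ft_force: [1.5, 1.5, -3.1]
finger_gap: 0.0085
grip_force: 41.2
```

```bash
python3 st.py
```

```text
t 15.40 angle tcp 0.428 R 0.2630 lift 3.37 radial 0.32 gap 0.0085 [ 1.52  1.46 -3.14]
angle cam 0.418 2712
```

Request:
play_rows(
  plan="-1 0.0057 -0.001 -0.0118 0;-1 0.0054 -0.0009 -0.0119 0;-1 0.0051 -0.0009 -0.012 0;-1 0.0048 -0.0008 -0.0122 0;-1 0.0043 -0.0007 -0.0118 0;-1 0.004 -0.0007 -0.0119 0;-1 0.0037 -0.0006 -0.012 0;-1 0.0034 -0.0006 -0.0121 0;-1 0 0 0 0;-1 0 0 0 0",
)

```text
time: 16.45
tool_pos: [0.6732, 0.0133, 0.1313]
ee_rot: [-0.001, 0.766, 0.643, -0.001]
ft_force: [-3.7, 3.7, -3.8]
finger_gap: 0.0084
grip_force: 40.3
```

```bash
python3 st.py
```

```text
t 16.45 angle tcp 0.233 R 0.2627 lift 2.50 radial 5.14 gap 0.0084 [-3.68  3.71 -3.82]
angle cam 0.220 2768
```

Request:
play_rows(
  plan="-1 0.002 -0.001 -0.0122 0;-1 0.002 -0.001 -0.0122 0;-1 0.0022 -0.0004 -0.0123 0;-1 0.0021 -0.0004 -0.0124 0;-1 0.0018 -0.0003 -0.0124 0;-1 0.0015 -0.0003 -0.0125 0;-1 0 0 0 0;-1 0 0 0 0",
)

```text
time: 17.3
tool_pos: [0.6804, 0.0121, 0.0952]
ee_rot: [0.0, 0.766, 0.643, 0.001]
ft_force: [-1.7, 5.0, -2.9]
finger_gap: 0.0083
grip_force: 39.6
```

```bash
python3 st.py
```

```text
t 17.30 angle tcp 0.092 R 0.2624 lift 2.53 radial 2.94 gap 0.0083 [-1.74  5.03 -2.91]
angle cam 0.076 2717
```

Request:
play_rows(
  plan="-1 0.0005 -0.001 -0.008 0;-1 0.0005 -0.001 -0.008 0;-1 0.0004 -0.001 -0.008 0;-1 0.0003 0 -0.006 0;-1 0 0 0 0;-1 0 0 0 0",
)

```text
time: 17.95
tool_pos: [0.6817, 0.0119, 0.0807]
ee_rot: [-0.0, 0.766, 0.643, 0.002]
ft_force: [-1.4, 6.5, -3.5]
finger_gap: 0.0082
grip_force: 39.4
```

```bash
python3 st.py
```

```text
t 17.95 angle tcp 0.037 R 0.2621 lift 3.25 radial 2.71 gap 0.0082 [-1.35  6.49 -3.47]
angle cam 0.020 2697
```

Request:
play_rows(
  plan="-1 0 0 -0.004 0;-1 0 0 -0.003 0;-1 0 0 0 0;-1 0 0 0 0",
)

```text
time: 18.4
tool_pos: [0.6819, 0.0118, 0.0774]
ee_rot: [0.0, 0.766, 0.643, 0.002]
ft_force: [-1.0, 6.7, -3.2]
finger_gap: 0.0081
grip_force: 39.4
```

```bash
python3 st.py
```

```text
t 18.40 angle tcp 0.024 R 0.2621 lift 3.03 radial 2.31 gap 0.0081 [-0.97  6.7  -3.18]
angle cam 0.007 2673
```

Request:
play_rows(
  plan="-1 0 0.002 -0.002 0;-1 0 0.002 -0.002 0;-1 0 0 0 0;-1 0 0 0 0",
)

```text
time: 18.85
tool_pos: [0.682, 0.0118, 0.0757]
ee_rot: [0.001, 0.766, 0.643, 0.002]
ft_force: [0.1, 4.4, 2.7]
finger_gap: 0.0081
grip_force: 40.0
```

```bash
python3 st.py
```

```text
t 18.85 angle tcp 0.018 R 0.2620 lift -2.74 radial 0.43 gap 0.0081 [0.14 4.38 2.71]
angle cam 0.002 2695
```

Request:
play_rows(
  plan="-1 0 0 -0.002 0;-1 0 0 -0.001 0;-1 0 0 0 0;-1 0 0 0 0",
)

```text
time: 19.3
tool_pos: [0.682, 0.0118, 0.0756]
ee_rot: [0.001, 0.766, 0.643, 0.002]
ft_force: [-1.6, 3.4, 9.9]
finger_gap: 0.0081
grip_force: 40.6
```

```bash
python3 st.py
```

```text
t 19.30 angle tcp 0.017 R 0.2621 lift -10.04 radial 1.54 gap 0.0081 [-1.62  3.44  9.92]
angle cam 0.002 2691
```

The board is flat on its pads: cam angle 0.00, and the lift has reversed. Now I raise it to about 0.44, past the second notch but below the third.

Request:
play_rows(
  plan="-1 0 0 0.006 0;-1 -0.001 0.0002 0.0125 0;-1 -0.0013 0.0002 0.0125 0;-1 -0.0017 0.0003 0.0125 0;-1 -0.002 0.0003 0.0124 0;-1 -0.0023 0.0004 0.0124 0;-1 -0.0026 0.0004 0.0123 0;-1 -0.0029 0.0005 0.0122 0;-1 -0.0032 0.0005 0.0122 0;-1 -0.0034 0.0006 0.0121 0;-1 0 0 0 0;-1 0 0 0 0",
)

```text
time: 20.55
tool_pos: [0.6735, 0.0132, 0.1321]
ee_rot: [0.002, 0.766, 0.643, 0.003]
ft_force: [5.3, 4.0, -3.3]
finger_gap: 0.0083
grip_force: 39.2
```

```bash
python3 st.py
```

```text
t 20.55 angle tcp 0.235 R 0.2633 lift 4.43 radial -3.41 gap 0.0083 [ 5.25  3.96 -3.3 ]
angle cam 0.216 2754
```

Request:
play_rows(
  plan="-1 -0.0037 0.0006 0.012 0;-1 -0.004 0.0007 0.0119 0;-1 -0.0043 0.0007 0.0118 0;-1 -0.0048 0.0008 0.0122 0;-1 -0.0051 0.0009 0.012 0;-1 -0.0054 0.0009 0.0119 0;-1 0 0 0 0;-1 0 0 0 0",
)

```text
time: 21.4
tool_pos: [0.6611, 0.0152, 0.1689]
ee_rot: [0.003, 0.766, 0.643, 0.004]
ft_force: [5.2, 3.2, -0.4]
finger_gap: 0.008
grip_force: 39.0
```

```bash
python3 st.py
```

```text
t 21.40 angle tcp 0.383 R 0.2643 lift 2.27 radial -3.95 gap 0.0080 [ 5.16  3.21 -0.42]
angle cam 0.362 2757
```

Request:
play_rows(
  plan="-1 -0.005 0.0008 0.0125 0;-1 -0.0055 0.0009 0.0122 0;-1 -0.006 0.001 0.012 0;-1 0 0 0 0;-1 0 0 0 0",
)

```text
time: 21.95
tool_pos: [0.6527, 0.0167, 0.1872]
ee_rot: [0.003, 0.766, 0.643, 0.004]
ft_force: [6.2, 4.0, -1.2]
finger_gap: 0.0083
grip_force: 39.2
```

```bash
python3 st.py
```

```text
t 21.95 angle tcp 0.459 R 0.2649 lift 3.72 radial -4.17 gap 0.0083 [ 6.22  4.04 -1.23]
angle cam 0.439 2700
```

Request:
play_rows(
  plan="-1 0.006 -0.001 -0.011 0;-1 0.006 -0.001 -0.011 0;-1 0.004 -0.0007 -0.008 0;-1 0 0 0 0;-1 0 0 0 0",
)

```text
time: 22.5
tool_pos: [0.6601, 0.0154, 0.1714]
ee_rot: [0.003, 0.766, 0.643, 0.004]
ft_force: [5.2, 4.2, -2.1]
finger_gap: 0.0083
grip_force: 39.2
```

```bash
python3 st.py
```

```text
t 22.50 angle tcp 0.393 R 0.2644 lift 3.73 radial -3.09 gap 0.0083 [ 5.17  4.19 -2.06]
angle cam 0.372 2760
```

Request:
play_rows(
  plan="-1 0.0014 -0.0002 -0.004 0;-1 0.0014 -0.0002 -0.004 0;-1 0 0 0 0;-1 0 0 0 0",
)

```text
time: 22.95
tool_pos: [0.6616, 0.0152, 0.1679]
ee_rot: [0.003, 0.766, 0.643, 0.004]
ft_force: [5.3, 3.6, 0.2]
finger_gap: 0.0081
grip_force: 39.3
```

```bash
python3 st.py
```

```text
t 22.95 angle tcp 0.379 R 0.2643 lift 1.75 radial -4.29 gap 0.0081 [5.32 3.64 0.17]
angle cam 0.357 2758
```

Request:
play_rows(
  plan="-1 0.0014 -0.0002 -0.003 0;-1 0.0007 0 -0.002 0;-1 0 0 0 0;-1 0 0 0 0",
)

```text
time: 23.4
tool_pos: [0.6625, 0.015, 0.1657]
ee_rot: [0.003, 0.766, 0.643, 0.004]
ft_force: [5.1, 3.5, 1.4]
finger_gap: 0.0083
grip_force: 39.5
```

```bash
python3 st.py
```

```text
t 23.40 angle tcp 0.370 R 0.2643 lift 0.48 radial -4.58 gap 0.0083 [5.05 3.51 1.41]
angle cam 0.348 2776
```

Request:
play_rows(
  plan="-1 0.002 0.001 -0.002 0;-1 0 0 0 0;-1 0 0 0 0",
)

```text
time: 23.75
tool_pos: [0.663, 0.0149, 0.1646]
ee_rot: [0.003, 0.766, 0.643, 0.003]
ft_force: [4.7, 3.3, 1.9]
finger_gap: 0.0082
grip_force: 39.6
```

```bash
python3 st.py
```

```text
t 23.75 angle tcp 0.365 R 0.2642 lift -0.14 radial -4.47 gap 0.0082 [4.67 3.29 1.91]
angle cam 0.343 2760
```

Request:
play_rows(
  plan="-1 0.001 0 -0.003 0;-1 0 0 0 0;-1 0 0 0 0",
)

```text
time: 24.1
tool_pos: [0.6635, 0.0148, 0.1632]
ee_rot: [0.003, 0.766, 0.643, 0.003]
ft_force: [4.7, 2.3, 3.5]
finger_gap: 0.0081
grip_force: 39.7
```

```bash
python3 st.py
```

```text
t 24.10 angle tcp 0.359 R 0.2642 lift -1.60 radial -5.25 gap 0.0081 [4.66 2.34 3.54]
angle cam 0.338 2760
```

The lift has fallen from 3.7 to -1.6 N, so the notch is carrying the board. I release the bar and back off upward.

Request:
play_rows(
  plan="-1 -0.001 0 0.004 0;-0.8 0 0 0 0;-0.6 0 0 0 0;-0.4 0 0 0 0;-0.2 0 0 0 0;-0.06 0 0 0 0;-0.06 0 0 0 0;-0.06 0 0 0 0",
)

```text
time: 24.95
tool_pos: [0.6597, 0.0158, 0.1635]
ee_rot: [-0.0, 0.766, 0.643, -0.0]
ft_force: [-0.1, -0.3, -0.2]
finger_gap: 0.0401
grip_force: 0.0
```

```bash
python3 st.py
```

```text
t 24.95 angle tcp 0.367 R 0.2607 lift 0.20 radial 0.16 gap 0.0401 [-0.12 -0.28 -0.24]
angle cam 0.346 2759
```

Request:
play_rows(
  plan="-0.06 0 0 0.02 0;-0.06 0 0 0.04 0;-0.06 0 0 0.06 0;-0.06 0 0 0.06 0;-0.06 0 0 0.06 0;-0.06 0 0 0 0;-0.06 0 0 0 0;-0.06 0 0 0 0;-0.06 0 0 0 0",
)

```text
time: 25.9
tool_pos: [0.6592, 0.0158, 0.2823]
ee_rot: [-0.001, 0.766, 0.643, -0.001]
ft_force: [0.5, -0.1, -0.6]
finger_gap: 0.0401
grip_force: 0.0
```

```bash
python3 st.py; python3 - <<'E'
from rig import manip
import cv2
cv2.imwrite("pics/end.png",manip.read_camera("side")["frame"][:,:,::-1])
E
```

```text
t 25.90 angle tcp 0.707 R 0.3266 lift 0.77 radial -0.01 gap 0.0401 [ 0.53 -0.08 -0.55]
angle cam 0.346 2769
```

View pics/end.png

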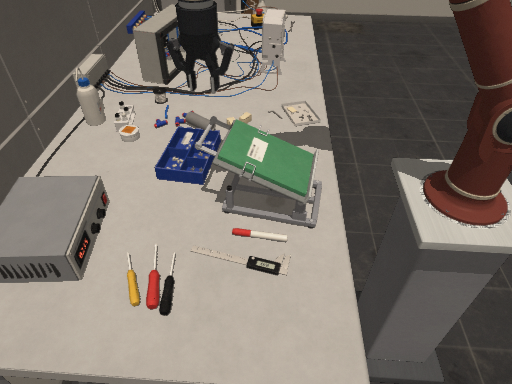

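The board stands at 0.346 rad with the gripper clear above it. The marker at (260,235) and the caliper at (240,262) are where they were.

```bash
python3 -c "
from rig import manip
print(manip.job_done())"
```

```text
the job is handed in; nothing more can be done
None
```

The board is propped on its second notch (camera reads 0.346 rad, about 20°) with the gripper clear above it, and the job is handed in; no verdict was returned.

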